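Centre the mini cactus on its stand

ROBOT

A 6-joint arm with a two-finger parallel gripper is mounted at the origin on the work surface. World frame = base frame: x ahead of the robot, y to its left, z up, the work surface at z = 0. Lengths are in m, angles in rad, forces in N, time in s.
With the tool pointing down it reaches from about 0.325 to 1 m from the base axis. Payload 5.1 kg.
Tool frame: the origin (TCP) lies at the very end of the fingers, on their centre line; the grasp point (between the pads) lies 19 mm behind it; z points along the fingers, y is the direction in which the jaws open and shut (so a half turn about z gives the same grasp; the last joint's range is limited). The gripper opens to 85 mm and grips with 20 to 120 N. Pads are 22 mm wide; open, the fingers measure 114 mm over their backs; the gripper's body (76 mm by 85 mm) begins 54 mm behind the grasp point. The pads swing forward as they close: fully open they stand 13 mm farther back than shut.
Start: joints at [-0.083, 0.124, 1.65, -0, 1.367, -0.083], TCP at [0.65, -0, 0.231] pointing down, gripper open.
Joint ranges: [-2.61, 2.61], [-1.02, 2.33], [0.03, 2.71], [-1.35, 4.49], [0.32, 2.68], [-2.91, 2.91]. Speed limits (rad/s): [2.57, 2.57, 3.14, 3.14, 3.14, 3.14].

INTERFACE

Orientations are given as a rotation vector (axis times angle).
In Python, from rig import sense, eyes, manip, nets gives the robot as it stands.
- The arm moves only by the tool move_arm, never from a script. Its argument "steps" is a list of rows, each a list of 5 numbers: the shift along the world's x, y, z scaled (see below), then the turn about the world's z scaled (see below), then the closure, from 0 (fully open) to 1 (shut). A call has exactly 10 rows; each row is the pose to reach, as a shift and turn from the pose measured when the call began, turning the shorter way round; what a row does not reach only later rows make up. The controller multiplies each number of a shift by 200 mm and each number of a turn by pi rad. A row lasts 1/10 s, in which the tool goes at most 50 mm and 8.59 degrees, less where a joint would pass 70% of its speed; a pose out of reach is approached as far as the arm can. A call with a number of a shift or a turn outside -1 to 1 is refused whole. A call with a gripper value outside its range is refused whole. The fingers move at their own pace and stop on an object; "grip_force" is the grip in N (left out, the last holds). Time passes only in rows, so rows that repeat a pose let the fingers close, or fill a call up. It gives the time, the measured TCP pose, the force and the opening at its end, in the units of the state.
- sense(): the state, without advancing time (a new reading comes with each control period).
- eyes.get_image(name): name is "scene" or "side" or "wrist"; returns a dict with "pixels" (480x640x3 uint8, blue, green, red), "fx", "fy", "cx", "cy" (pixels), "D" ([k1, k2, p1, p2, k3] as OpenCV has them; the pictures are not rectified), "R" (3x3) and "t" (3): a world point X has camera coordinates R X + t. Camera axes: x right, y down, z forward; pixel columns grow to the right and rows downward; lengths in m; the calibration is good to about 2 mm. A picture is of the moment at which its call begins. There is no depth.
- manip.finish_job(): hands the job in, once; it reports no verdict.
Trained networks look in a picture, given as the dict that the camera call returned (one of the last four; its "shot" number tells which), for a name from the list of things; names that differ only in an ending like _2 or _b are one class to them, and where a whole thing is asked for, a point or a joint stands for the part that bears it (a point fixed in the world has none). Each returns a list of dicts, best first, with "p" (0 to 1); they miss things now and then, are a little off and sometimes report something else, mostly with a low value. They report only what shows in the picture. A call takes as long as a camera call. They do not tell look-alikes from the thing itself.
- nets.regions_of(picture, query): "pixels" (480x640 bool, what is visible of it) and "rect" ([left, top, right, bottom] in pixels, round what is visible of it).
The state is a dict: "t": time; "joint_positions": joint angles; "qd": joint speeds; "joint_torque": joint torques, N m; "tool_pos": TCP position; "orientation": TCP orientation; "contact_force": force on the tool from outside, world axes, zero at the start; "wrist_torque": the same for the moment, N m; "finger_gap": opening from 0.0 (shut) to 1.0 (fully open).
Only numpy, scipy, OpenCV 4.12 (cv2) and the standard library are available. Lean on these libraries where they do the work, as an engineer would, in place of code of your own. Each camera call takes 0.05 s, during which the arm holds its last target. There are 200 camera calls.

TASK

The little potted cactus has been left off to one side, at the very edge of its round wooden stand. With the fingertips, nudge it back in light taps until it stands upright in the middle of the stand's white disc, with an even white rim all round. The pot is wobbly: tap it gently and low down, do not pinch it, lift it or knock it over, and leave everything else on the dresser where it is.

Things in the scene. Friction and masses are not known exactly. Their poses are not given: they have to be found in the camera images.
- stand_top (a point): centre of the flat top of the round dark wooden display stand. The stand is 45 mm high, fixed, its top 110 mm across with a flush white disc 72 mm across painted in the middle. The point lies on the top surface; z is up, x and y have no meaning (round).
- cactus_pot: round terracotta pot with a green cactus, 71 mm high, 130 to 240 g, top-heavy. Origin: centre of underside; z up. Foot 32 mm across (height 0 to 5 mm), belly 54 mm across at heights 11 to 20, pot rim 42 across at 42, cactus narrower above. Starts upright, its axis 28 to 42 mm off the stand's centre in any direction. Pushed at the belly it slides; pushed high it may topple.
- mug: bystander: white mug, 80 mm across, 90 mm high, handle towards its own +y. Origin: centre of underside.
- tumbler: bystander: green glass tumbler, 72 mm across, 85 mm high. Origin: centre of underside.
- sugar_jar: bystander: blue jar with a wooden cap, 68 mm across, 95 mm high. Origin: centre of underside.
- tealight: bystander: pink tealight cup, 72 mm across, 65 mm high. Origin: centre of underside.
- capsule_red: bystander: red coffee capsule, 37 mm across, 28 mm high, standing beside the stand about 120 mm from its centre. Origin: centre of underside.
- capsule_gold: bystander: gold coffee capsule, 37 mm across, 28 mm high, standing beside the stand on the other side, about 120 mm from its centre. Origin: centre of underside.
- creamer: bystander: white milk portion tub, 40 mm across, 24 mm high, standing beside the stand about 120 mm from its centre, on the side away from the cactus. Origin: centre of underside.
Things that resemble listed ones, but are neither listed nor needed, are in the scene too. Leave any purple or yellow look-alike of the cactus_pot alone.

How it is judged:
On the way:
1. the fingers nudge the pot (contact force between the fingers and cactus_pot above 0.1 N), for 0.02 s.
At the end, for the whole second after the job is handed in: the pot's axis stands within 10 mm of the stand's centre, upright (within 0.08 rad), at rest on the stand's top; every bystander is within 20 mm of where it began (horizontal distance between cactus_pot and stand_top below 0.01 m and z of cactus_pot in the frame of stand_top between -0.004 and 0.004 m and angle between cactus_pot's own z axis and vertical below 0.08 rad and linear speed of cactus_pot below 0.02 m/s and distance of each of mug, tumbler, sugar_jar, tealight, capsule_red, capsule_gold, creamer from where it was at the start of the episode below 0.02 m); the robot touches nothing.
It fails at once if the pot is knocked over or tipped far (more than 0.4 rad) (angle between cactus_pot's own z axis and vertical above 0.4 rad).
It fails at once if the pot is lifted off the stand (origin more than 12 mm above its top) (z of cactus_pot in the frame of stand_top above 0.012 m).
It fails at once if the pot falls off the stand (z of cactus_pot in the frame of stand_top below -0.012 m).
It fails at once if the pot is pinched or hit hard (more than 15 N from the fingers) (contact force between the fingers and cactus_pot above 15 N).
It fails at once if another thing is disturbed (moved more than 20 mm) (distance of any of mug, tumbler, sugar_jar, tealight, capsule_red, capsule_gold, creamer from where it was at the start of the episode above 0.02 m).
It also fails if it takes over 45 s, if anything falls off the work surface, if the arm or the gripper's body presses on something with over 40 N, if the wrist force passes 120 N, or if a joint passes its speed limit or range.

## Working session

There is one attempt and no reset: what is moved stays moved. The work goes in short steps, Python scripts to look and compute and a tool call to move; the robot and the scene stay as the last step left them, time stands still between calls to the robot, and variables do not carry over. Pictures are saved under pics/ and viewed, about 8 in all and at most 12, crops included, and the job is handed in when it is done.

Besides the shell and the picture viewer there is one more tool, called after "Call:" as a command line: name --pt "numbers of a row" for each row, then --argument value for the rest. move_arm: Moves the arm, as the interface text tells. Shifts and turns lie within -1 to 1; 1 stands for 200 mm of shift or pi rad of turn. Its arguments: {"type":"object","properties":{"steps":{"type":"array","items":{"type":"array","items":{"type":"number"}}},"grip_force":{"type":"number"}},"required":["steps"]}

```bash
mkdir -p pics; ls; cat > h.py <<'E'
import numpy as np, cv2
from rig import sense, eyes, manip, nets
def K(p): return np.array([[p['fx'],0,p['cx']],[0,p['fy'],p['cy']],[0,0,1]],float)
def toz(p,uv,z):
    n=cv2.undistortPoints(np.array(uv,float).reshape(-1,1,2),K(p),np.array(p['D'],float)).reshape(-1,2)
    R=np.array(p['R']);t=np.array(p['t']);c=-R.T@t
    d=np.c_[n,np.ones(len(n))]@R
    return c+d*((z-c[2])/d[:,2])[:,None]
def proj(p,X):
    return cv2.projectPoints(np.array(X,float).reshape(-1,1,3),cv2.Rodrigues(np.array(p['R'],float))[0],np.array(p['t'],float),K(p),np.array(p['D'],float))[0].reshape(-1,2)
E
python3 - <<'E'
from h import *
a=eyes.get_image('scene');b=eyes.get_image('side')
for n,p in(('scene',a),('side',b)):
    cv2.imwrite(f'pics/{n}0.png',p['pixels'])
    print(n,-np.array(p['R']).T@p['t'])
    for q in('cactus_pot','stand_top'):
        for r in nets.regions_of(p,q): print(q,round(r['p'],2),r['rect'],r['pixels'].sum())
print(sense())
E
```

```text
pics
scene [ 1.11747426 -0.45188287  0.90015301]
cactus_pot 0.9 [317.8, 305.8, 342.4, 340.8] 750
cactus_pot 0.87 [270.6, 245.6, 297.7, 275.0] 711
cactus_pot 0.87 [257.2, 316.0, 288.1, 351.9] 767
cactus_pot 0.61 [212.7, 274.1, 240.8, 308.8] 698
stand_top 0.58 [263.5, 234.4, 321.8, 284.6] 1581
side [-0.03356588  1.014092    1.01022793]
cactus_pot 0.83 [303.3, 180.9, 324.3, 206.7] 320
cactus_pot 0.72 [347.7, 196.5, 364.9, 219.0] 408
cactus_pot 0.67 [315.0, 197.7, 336.9, 222.7] 485
stand_top 0.58 [297.5, 216.9, 341.0, 258.1] 1345
{'t': 0.3, 'joint_positions': array([-8.25804286e-02,  1.24058661e-01,  1.65073443e+00, -2.67199481e-05,
        1.36749342e+00, -8.26079931e-02]), 'qd': array([ 0.00029192, -0.00370138, -0.00386432,  0.00051809, -0.00158915,
       -0.0010324 ]), 'joint_torque': array([-3.78356490e-04, -4.22980142e+01, -3.65044463e+01, -1.40697025e-04,
        3.81640013e-03, -3.29901491e-05]), 'tool_pos': array([ 6.49800554e-01, -7.07270700e-06,  2.30897604e-01]), 'orientation': array([-2.22104239e+00, -2.22111562e+00,  7.35712692e-04]), 'contact_force': array([0.17301889, 0.11367836, 0.51353477]), 'wrist_torque': array([ 0.01364445, -0.01009216,  0.02066596]), 'finger_gap': 1.0004525801334048}
```

View pics/scene0.png

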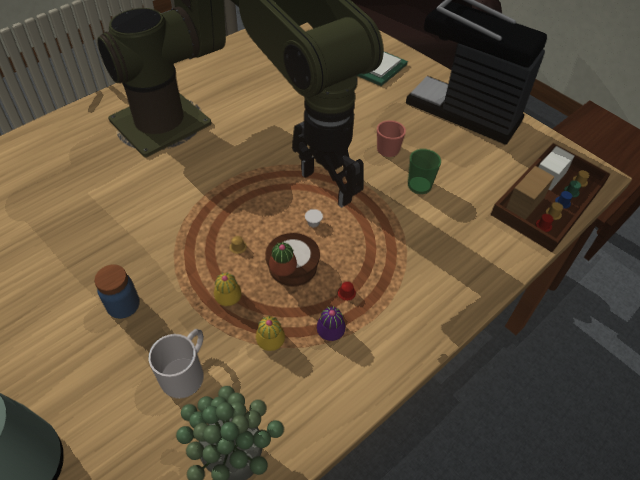

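View pics/side0.png

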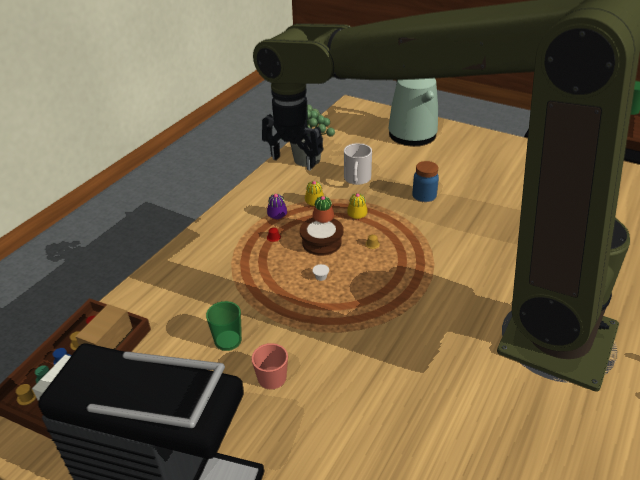

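The scene view shows the red pot at (283,258) with its centre about 12 px left of the white disc's (295,255). In the side view the pot is at (323,210), behind the disc at (321,230). The yellow and purple look-alikes stand beyond it. Next I fit silhouettes for the stand and pot in both views.

```bash
cat >> h.py <<'E'
from scipy.optimize import minimize
POT=[(16,0),(16,5),(27,11),(27,20),(21,42),(15,60),(6,71)]
STAND=[(55,-45),(55,0)]
def ring(prof,x,y,z0=.045,n=40):
    a=np.linspace(0,2*np.pi,n,endpoint=False)
    return [np.c_[x+r/1e3*np.cos(a),y+r/1e3*np.sin(a),np.full(n,z0+h/1e3)] for r,h in prof]
def sil(p,prof,x,y):
    m=np.zeros((480*4,640*4),np.uint8);rs=[proj(p,c) for c in ring(prof,x,y)]
    for i in range(len(rs)-1):
        cv2.fillPoly(m,[cv2.convexHull(np.round((np.r_[rs[i],rs[i+1]]+.5)*4).astype(np.int32))],1)
    return cv2.resize(m.astype(np.float32),(640,480),interpolation=cv2.INTER_AREA)
def fit(views,prof,x0):
    # views: list of (pic, mask, ignoremask)
    def cost(v):
        return sum((np.abs(sil(p,prof,*v)-m)*(~ig)).sum()/m.sum() for p,m,ig in views)
    r=minimize(cost,x0,method='Nelder-Mead',options=dict(initial_simplex=np.array([x0,[x0[0]+.02,x0[1]],[x0[0],x0[1]+.02]]),xatol=2e-4,fatol=1e-4))
    return r.x,r.fun
E
python3 - <<'E'
from h import *
a=eyes.get_image('scene');b=eyes.get_image('side')
P={};S={}
for n,p,c in(('a',a,(284,260)),('b',b,(323,210))):
    P[n]=min(nets.regions_of(p,'cactus_pot'),key=lambda r:abs((r['rect'][0]+r['rect'][2])/2-c[0])+abs((r['rect'][1]+r['rect'][3])/2-c[1]))
    S[n]=nets.regions_of(p,'stand_top')[0]
    print(n,P[n]['rect'],S[n]['rect'])
z=np.zeros((480,640),bool)
s0=toz(a,[(295,253)],.045)[0,:2];print('s guess',s0,toz(b,[(321,230)],.045)[0])
V=dict(a=a,b=b)
for ks in('a','b','ab'):
    print(ks,'stand',fit([(V[k],S[k]['pixels'],P[k]['pixels']) for k in ks],STAND,s0),'pot',fit([(V[k],P[k]['pixels'],z) for k in ks],POT,s0))
for n in('capsule_red','capsule_gold','creamer'):
  for k in 'ab':
    r=nets.regions_of(V[k],n)
    if r: q=r[0]['rect']; print(n,k,[toz(V[k],[((q[0]+q[2])/2,(q[1]+q[3])/2)],.014)[0].round(3)])
E
```

```text
a [270.6, 244.0, 297.0, 274.0] [264.4, 233.8, 319.9, 285.7]
b [314.6, 197.8, 332.8, 224.2] [298.9, 217.7, 339.0, 255.0]
s guess [ 0.60510268 -0.03134971] [ 0.59731504 -0.03241296  0.045     ]
a stand (array([ 0.59810194, -0.03250972]), np.float64(0.25919117647058826)) pot (array([ 0.61608999, -0.07351621]), np.float64(0.06079136690647482))
b stand (array([ 0.60180986, -0.04247738]), np.float64(0.10266457680250783)) pot (array([ 0.61512131, -0.07421908]), np.float64(0.07254955947136564))
ab stand (array([ 0.6005692 , -0.03699837]), np.float64(0.4016505924378937)) pot (array([ 0.61567586, -0.0739286 ]), np.float64(0.1359876636136025))
capsule_red a [array([0.468, 0.408, 0.014])]
capsule_red b [array([ 0.717, -0.   ,  0.014])]
capsule_gold a [array([ 0.495, -0.094,  0.014])]
capsule_gold b [array([ 0.481, -0.089,  0.014])]
creamer a [array([0.542, 0.077, 0.014])]
creamer b [array([0.534, 0.073, 0.014])]
```

Call:
move_arm --pt "-0.02 -0.15 0 0.03 1" --pt "-0.04 -0.3 0 0.06 1" --pt "-0.05 -0.45 0 0.1 1" --pt "-0.06 -0.58 0 0.12 1" --pt "-0.07 -0.64 0 0.12 1" --pt "-0.07 -0.64 0 0.12 1" --pt "-0.07 -0.64 0 0.12 1" --pt "-0.07 -0.64 0 0.12 1" --pt "-0.07 -0.64 0 0.12 1" --pt "-0.07 -0.64 0 0.12 1" --grip_force 20

```text
t: 1.9
tool_pos: [0.6361, -0.1272, 0.2314]
orientation: [1.765, 2.599, 0.0]
contact_force: [0.6, 0.8, 0.1]
finger_gap: 0.0
```

```bash
cat > look.py <<'E'
import sys
from h import *
w=eyes.get_image('wrist');cv2.imwrite(f'pics/{sys.argv[1]}.png',w['pixels'])
s=sense();print(s['t'],s['tool_pos'].round(4),s['contact_force'].round(2),s['finger_gap'], 'cam',(-np.array(w['R']).T@w['t']).round(3))
# white disc: bright low-saturation blob
hsv=cv2.cvtColor(w['pixels'],cv2.COLOR_BGR2HSV)
print('pot proj',proj(w,[[.615,-.074,.045]]),'stand',proj(w,[[.6,-.037,.045]]))
z=np.zeros((480,640),bool)
for q,pr,c in(('cactus_pot',POT,(.615,-.074,.07)),('stand_top',STAND,(.6,-.037,.02))):
    rr=nets.regions_of(w,q)
    for r in rr: print(q,round(r['p'],2),r['rect'])
E
python3 look.py w1
```

```text
1.95 [ 0.6361 -0.1273  0.2314] [ 0.29 -0.83  1.18] -0.0018360066823605965 cam [ 0.608 -0.054  0.375]
pot proj [[319.09493593 153.48575162]] stand [[318.68202321 105.09665838]]
cactus_pot 0.92 [289.8, 117.6, 356.9, 185.1]
cactus_pot 0.7 [213.6, 210.7, 271.3, 270.3]
cactus_pot 0.68 [430.4, 186.7, 494.3, 240.3]
cactus_pot 0.66 [341.6, 252.3, 391.6, 311.4]
stand_top 0.65 [255.3, 30.4, 390.4, 156.7]
```

View pics/w1.png

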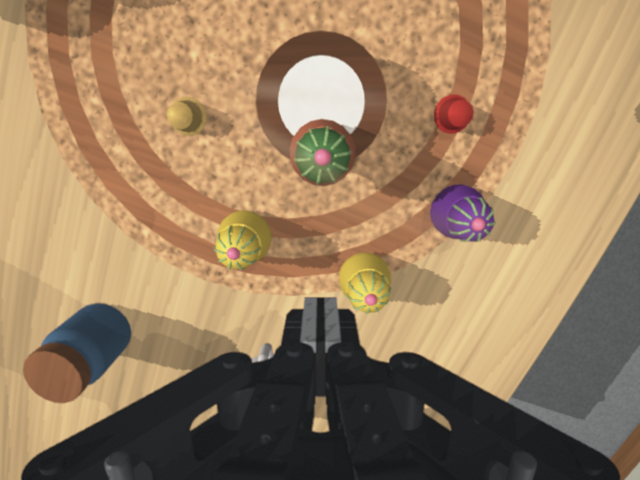

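The wrist view shows the white disc centred at about (321,99) and the pot at (322,152). The pot lies almost straight along the push axis.

```bash
cat > m.py <<'E'
from h import *
def measure(tag=None,px=(.615,-.074),sx=(.6,-.037)):
    w=eyes.get_image('wrist')
    if tag: cv2.imwrite(f'pics/{tag}.png',w['pixels'])
    z=np.zeros((480,640),bool)
    e=proj(w,[[*px,.09]])[0]
    rs=nets.regions_of(w,'cactus_pot')
    r=min(rs,key=lambda r:np.hypot((r['rect'][0]+r['rect'][2])/2-e[0],(r['rect'][1]+r['rect'][3])/2-e[1]))
    hsv=cv2.cvtColor(w['pixels'],cv2.COLOR_BGR2HSV)
    near=sil(w,[(50,0),(50,0)],*sx)>0
    wh=near&(hsv[...,1]<50)&(hsv[...,2]>130)
    ig=cv2.dilate(r['pixels'].astype(np.uint8),np.ones((5,5)))>0
    s,fs=fit([(w,wh,ig)],[(36,0),(36,0)],sx)
    p,fp=fit([(w,r['pixels'],z)],POT,px)
    print('disc',s.round(4),round(fs,3),'pot',p.round(4),round(fp,3),'rect',r['rect'],'white',wh.sum())
    d=s-p;print('pot->centre',(d*1e3).round(1),'dist',round(np.hypot(*d)*1e3,1))
    t=sense();u=t['tool_pos'];print('t',t['t'],'tcp',u.round(4),'F',t['contact_force'].round(1),'tcp->pot',((p-u[:2])*1e3).round(1))
E
python3 -c "from m import *; measure()"
```

```text
disc [ 0.6003 -0.0329] 0.212 pot [ 0.7575 -0.454 ] 1.0 rect [213.2, 214.2, 271.7, 271.1] white 5157
pot->centre [-157.2  421.1] dist 449.4
t 2.15 tcp [ 0.636  -0.1278  0.2313] F [0.5 0.2 0.6] tcp->pot [ 121.5 -326.2]
```

```bash
python3 - <<'E'
s=open('m.py').read()
a=s.index("    w=eyes");b=s.index("    hsv=")
s=s[:a]+'''    z=np.zeros((480,640),bool)
    for _ in range(4):
        w=eyes.get_image('wrist');e=proj(w,[[*px,.09]])[0]
        rs=[r for r in nets.regions_of(w,'cactus_pot') if np.hypot((r['rect'][0]+r['rect'][2])/2-e[0],(r['rect'][1]+r['rect'][3])/2-e[1])<35]
        if rs: break
    r=rs[0]
    if tag: cv2.imwrite(f'pics/{tag}.png',w['pixels'])
'''+s[b:]
open('m.py','w').write(s)
E
python3 -c "from m import *; measure()"
```

```text
disc [ 0.6004 -0.0331] 0.016 pot [ 0.6167 -0.0713] 0.07 rect [290.2, 117.6, 355.9, 185.7] white 5157
pot->centre [-16.3  38.2] dist 41.5
t 2.25 tcp [ 0.636  -0.128   0.2313] F [-0.7  0.3  0.3] tcp->pot [-19.3  56.7]
```

```bash
python3 - <<'E'
from h import *
w=eyes.get_image('wrist');z=np.zeros((480,640),bool)
import h
P0=[(r,hh-45) for r,hh in POT]
for r in nets.regions_of(w,'cactus_pot'):
    q=r['rect'];c=((q[0]+q[2])/2,(q[1]+q[3])/2);x0=toz(w,[c],.035)[0,:2]
    print(np.round(c),x0.round(3),[fit([(w,r['pixels'],z)],P0,x0)])
print(proj(w,[[.639,-.125,.055]]))
E
```

```text
[242. 242.] [ 0.576 -0.18 ] [(array([ 0.57490272, -0.18053643]), np.float64(0.043416958381952545))]
[323. 151.] [ 0.617 -0.073] [(array([ 0.61696161, -0.07013019]), np.float64(0.22438903097470872))]
[461. 213.] [ 0.76  -0.077] [(array([ 0.76547973, -0.07685795]), np.float64(0.05022401433691756))]
[366. 283.] [ 0.704 -0.174] [(array([ 0.70664384, -0.17688721]), np.float64(0.055302254098360655))]
[[323.60060986 218.5242324 ]]
```

Call:
move_arm --pt "0.02 0.01 -0.18 0.005 1" --pt "0.02 0.01 -0.36 0.005 1" --pt "0.02 0.01 -0.54 0.005 1" --pt "0.02 0.01 -0.7 0.005 1" --pt "0.02 0.01 -0.82 0.005 1" --pt "0.02 0.01 -0.88 0.005 1" --pt "0.02 0.01 -0.88 0.005 1" --pt "0.02 0.01 -0.88 0.005 1" --pt "0.02 0.01 -0.88 0.005 1" --pt "0.02 0.01 -0.88 0.005 1"

```text
t: 3.35
tool_pos: [0.6413, -0.1264, 0.0574]
orientation: [1.744, 2.609, 0.002]
contact_force: [-0.3, -0.2, 0.2]
finger_gap: -0.0
```

```bash
python3 -c "from m import *; measure('w2')"
```

```text
disc [ 0.6005 -0.0334] 0.014 pot [ 0.6169 -0.0726] 0.064 rect [236.6, 101.5, 385.7, 266.8] white 20543
pot->centre [-16.4  39.1] dist 42.4
t 3.45 tcp [ 0.6408 -0.1263  0.0567] F [-0.5 -0.5 -0.1] tcp->pot [-23.9  53.7]
```

View pics/w2.png

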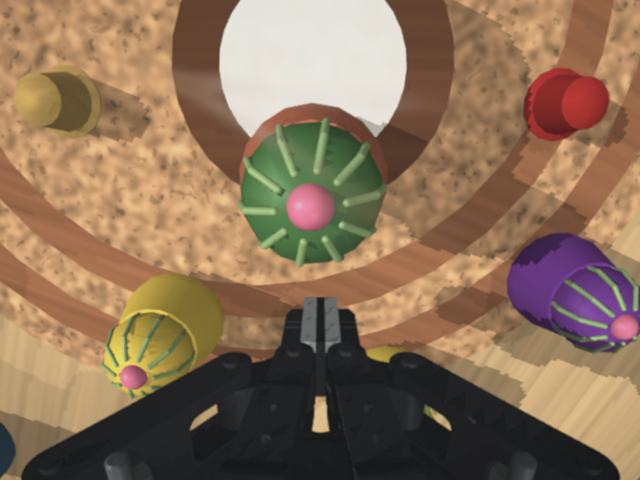

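The pot at (310,185) lies straight ahead of the shut fingertips at (320,300). I start with one gentle, slow advance.

Call:
move_arm --pt "-0.014 0.032 0 0 1" --pt "-0.025 0.06 0 0 1" --pt "-0.031 0.072 0 0 1" --pt "-0.035 0.082 0 0 1" --pt "-0.039 0.092 0 0 1" --pt "-0.043 0.102 0 0 1" --pt "-0.047 0.111 0 0 1" --pt "-0.051 0.12 0 0 1" --pt "-0.051 0.12 0 0 1" --pt "-0.051 0.12 0 0 1"

```text
t: 4.45
tool_pos: [0.6305, -0.1022, 0.0567]
orientation: [1.744, 2.611, 0.001]
contact_force: [-0.2, -0.2, 0.7]
finger_gap: -0.002
```

```bash
python3 -c "from m import *; measure()"
```

```text
disc [ 0.6005 -0.0333] 0.014 pot [ 0.6155 -0.0677] 0.077 rect [241.6, 161.9, 385.4, 336.3] white 20724
pot->centre [-15.   34.4] dist 37.6
t 4.55 tcp [ 0.6305 -0.1022  0.0567] F [ 0.8 -0.4 -0.1] tcp->pot [-15.   34.5]
```

Call:
move_arm --pt "-0.005 0.011 0 0 1" --pt "-0.01 0.022 0 0 1" --pt "-0.015 0.034 0 0 1" --pt "-0.02 0.046 0 0 1" --pt "-0.025 0.058 0 0 1" --pt "-0.03 0.07 0 0 1" --pt "-0.035 0.081 0 0 1" --pt "-0.04 0.092 0 0 1" --pt "-0.044 0.1 0 0 1" --pt "-0.044 0.1 0 0 1"

```text
t: 5.55
tool_pos: [0.6216, -0.0819, 0.0567]
orientation: [1.744, 2.611, 0.001]
contact_force: [0.1, 0.4, -0.5]
finger_gap: -0.004
```

```bash
python3 -c "from m import *; measure('w3',(.607,-.048))"
```

```text
disc [ 0.6005 -0.0335] 0.018 pot [ 0.6083 -0.0469] 0.078 rect [246.8, 161.3, 393.1, 335.8] white 11569
pot->centre [-7.9 13.4] dist 15.6
t 5.75 tcp [ 0.6217 -0.0822  0.0566] F [-0.2 -0.1  0.1] tcp->pot [-13.3  35.3]
```

View pics/w3.png

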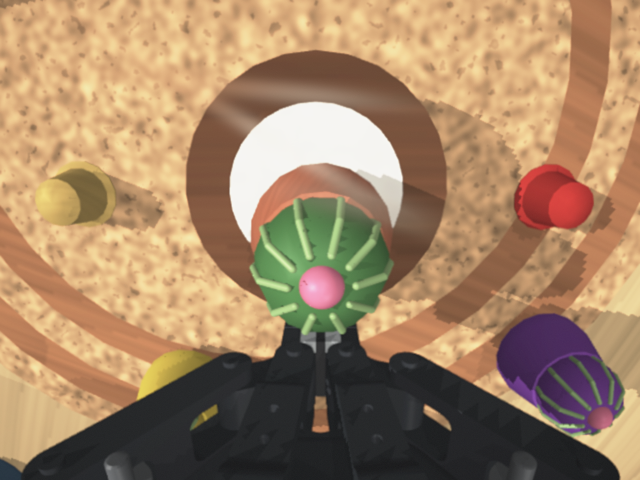

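The pot stands upright at (322,250), still below the disc's centre at (316,187), with 15.6 mm to go.

Call:
move_arm --pt "-0.006 0.01 0 0 1" --pt "-0.012 0.02 0 0 1" --pt "-0.018 0.03 0 0 1" --pt "-0.024 0.04 0 0 1" --pt "-0.029 0.049 0 0 1" --pt "-0.033 0.056 0 0 1" --pt "-0.037 0.062 0 0 1" --pt "-0.037 0.062 0 0 1" --pt "-0.037 0.062 0 0 1" --pt "-0.037 0.062 0 0 1"

```text
t: 6.75
tool_pos: [0.6141, -0.0697, 0.0565]
orientation: [1.745, 2.611, 0.001]
contact_force: [-0.6, -0.2, -0.5]
finger_gap: 0.003
```

```bash
python3 -c "from m import *; measure(None,(.601,-.035))"
```

```text
disc [ 0.6006 -0.0335] 0.035 pot [ 0.601  -0.0341] 0.075 rect [249.2, 161.8, 393.7, 335.3] white 5823
pot->centre [-0.4  0.5] dist 0.7
t 6.85 tcp [ 0.6142 -0.0697  0.0565] F [-0.9  0.4  0.1] tcp->pot [-13.2  35.6]
```

Centred. I back straight off, then rise and check.

Call:
move_arm --pt "0.02 -0.045 0 0 1" --pt "0.06 -0.14 0 0 1" --pt "0.1 -0.25 0 0 1" --pt "0.11 -0.28 0.1 0 1" --pt "0.11 -0.28 0.3 0 1" --pt "0.11 -0.28 0.5 0 1" --pt "0.11 -0.28 0.7 0 1" --pt "0.11 -0.28 0.8 0 1" --pt "0.11 -0.28 0.8 0 1" --pt "0.11 -0.28 0.8 0 1"

```text
t: 7.85
tool_pos: [0.6364, -0.1269, 0.2164]
orientation: [1.746, 2.61, 0.001]
contact_force: [-0.3, -0.2, -0.7]
finger_gap: -0.004
```

```bash
python3 -c "
from m import *; measure('w4',(.601,-.035))
a=eyes.get_image('scene');c=a['pixels'][130:390,80:460];cv2.imwrite('pics/s1.png',cv2.resize(c,None,fx=2,fy=2))"
```

```text
disc [ 0.6004 -0.0335] 0.051 pot [ 0.6004 -0.0326] 0.027 rect [287.4, 59.5, 357.2, 134.7] white 2621
pot->centre [ 0.1 -0.9] dist 0.9
t 7.95 tcp [ 0.6353 -0.1262  0.214 ] F [-0.1 -0.3 -0.8] tcp->pot [-34.9  93.6]
```

View pics/w4.png

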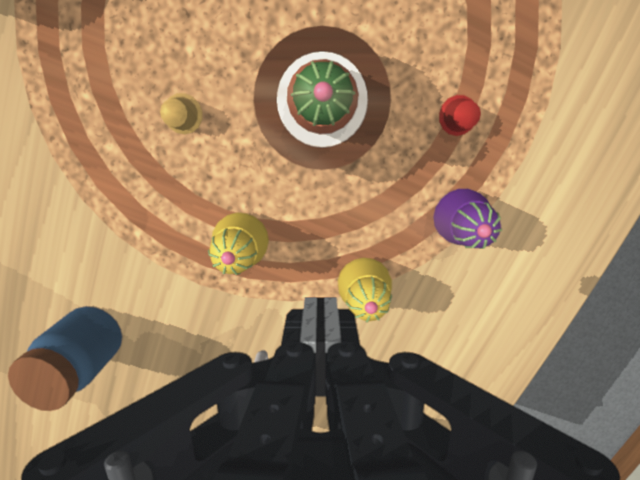

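View pics/s1.png

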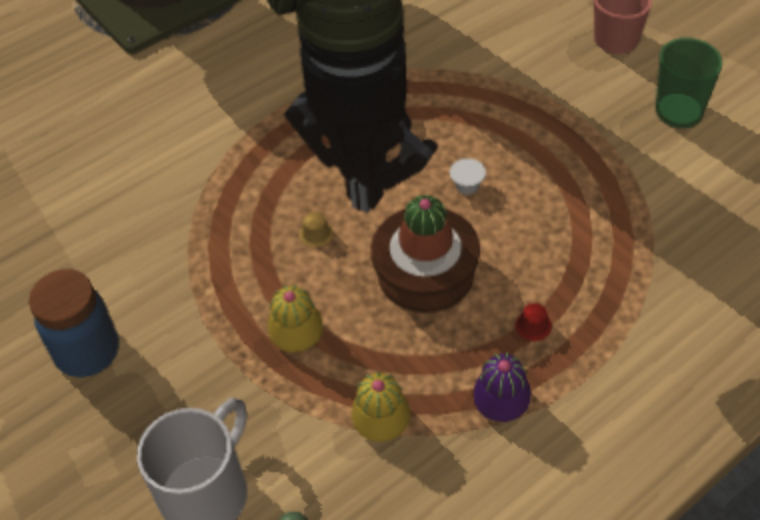

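Both views show the pot upright at the disc's centre (wrist view 322,95) with an even white rim. The other things stand where they were, and the arm is clear.

```bash
python3 -c "from rig import manip; print(manip.finish_job())"
```

```text
the job is handed in; nothing more can be done
None
```

The pot now stands upright in the middle of the white disc. I nudged it about 42 mm in three slow, low pushes with the shut fingertips at belly height, then backed the arm straight off and raised it clear.

- **Centring:** the last wrist-camera fit put the pot's axis 0.9 mm from the disc's centre; the limit is 10 mm. The white rim looked even all round.
- **Force:** the readings, taken only at the end of each move and at each look, stayed at noise level. I did not log peak force during the pushes.
- **Bystanders:** the gold and red capsules, creamer, sugar jar, mug, tumbler and tealight looked unmoved in the last scene picture. I did not measure their positions.
- **Checks that failed or disagreed:** the first outside-camera fits of the stand were about 4 to 9 mm off the later wrist-camera ones, so I used the wrist camera. One network look missed the pot and gave a nonsense position, which I discarded and repeated.

The job was handed in and no verdict was reported.

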